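# Take the pressure cap off the steam boiler

## Robot

A 6-joint arm with a two-finger parallel gripper is mounted at the origin on the work surface. World frame = base frame: x ahead of the robot, y to its left, z up, the work surface at z = 0. Lengths are in m, angles in rad, forces in N, time in s.
With the tool pointing down it reaches from about 0.3 to 0.775 m from the base axis. Payload 14.6 kg.
Tool frame: the origin (TCP) lies between the finger pads; the fingertips stand 19 mm ahead of it and the grasp point (between the pads) is the TCP (ctrl.finger_overhang is the distance from the TCP to the fingertips, in m); z points along the fingers, y is the direction in which the jaws open and shut (so a half turn about z gives the same grasp; the last joint's range is limited). The gripper opens to 94 mm and grips with 3 to 60 N. Pads are 16 mm wide; open, the fingers measure 119 mm over their backs; the gripper's body (75 mm by 177 mm) begins 78 mm behind the grasp point.
Start: joints at [1.21, 0.3, 1.521, -0, 1.321, -0.067], TCP at [0.159, 0.526, 0.224] pointing down, gripper open.
Joint ranges: [-3.03, 3.03], [-0.79, 2.21], [0.23, 2.52], [-1.04, 4.18], [0, 3.07], [-2.55, 2.55]. Speed limits (rad/s): [2.22, 2.22, 2.57, 3.14, 3.14, 3.14].

## Interface

Orientations are given as [roll, pitch, yaw] about the fixed x, y, z axes, in that order (R = Rz(yaw) Ry(pitch) Rx(roll)).
In Python, from station import ctrl gives the robot as it stands.
- The arm moves only by the tool send_rows, never from a script. Its argument "series" is a list of rows, each a list of 7 numbers: the turn, a rotation vector about the tool's x, y, z in degrees, then the shift along the tool's x, y, z in m, then the gripper's target within -1 to 1 (fully open at 1, half-way at 0, shut at -1). A call has 1 to 8 rows; each row is the pose to reach, as a shift and turn from the pose commanded when the call began, along the tool's axes at that moment; what a row does not reach only later rows make up. A row lasts 1/10 s, in which the tool goes at most 50 mm and 8.59 degrees, less where a joint would pass 70% of its speed; a pose out of reach is approached as far as the arm can. A call with a gripper value outside its range is refused whole. The fingers move at their own pace and stop on an object; "force" is the grip in N (left out, the last holds). Time passes only in rows, so rows that repeat a pose let the fingers close. It gives the time, the measured TCP pose, the force and the opening at its end, in the units of the state.
- ctrl.get_obs(): the state, without advancing time (a new reading comes with each control period).
- ctrl.camera(name): name is "scene" or "top" or "wrist"; returns a dict with "pixels" (400x640x3 uint8, red, green, blue), "z_map" (400x640 float32, m along the optical axis (not along the pixel's ray), 0 where there is no reading), "fov_y" (degrees; the focal length in pixels is half the picture's height over the tangent of half this angle, whatever the lens; pixels are square), "cx", "cy" (the principal point, pixels), "R" (3x3) and "t" (3): a world point X has camera coordinates R X + t. Camera axes: x right, y down, z forward; pixel columns grow to the right and rows downward; lengths in m; the calibration is good to about 2 mm. A picture is of the moment at which its call begins.
- ctrl.hand_in(): hands the job in, once; it reports no verdict.
The state is a dict: "time_s": time; "qpos": joint angles; "joint_vel": joint speeds; "tau": joint torques, N m; "ee_pos": TCP position; "eef_rot": TCP orientation; "force": force on the tool from outside, world axes, zero at the start; "moment": the same for the moment, N m; "grip_width": finger opening in m.
Only numpy, scipy, OpenCV 4.12 (cv2) and the standard library are available. Lean on these libraries where they do the work, as an engineer would, in place of code of your own. Each camera call takes 0.05 s, during which the arm holds its last target.

## Task

The kitchen's steam boiler has to be refilled. Take off its pressure cap by the red grip: turn it anticlockwise, without forcing it, to its first stop, press it down there against its spring, turn it on past the stop until it comes free, then lift it out and stand it upright in the blue dish, setting it down gently. Leave the other kitchen things where they are.

Things in the scene. Friction and masses are not known exactly. Their poses are not given: they have to be found in the camera images.
- cap: Loose pressure cap, 0.14 to 0.26 kg. Origin: centre of the flat underside of its plug, z up its axis. Steel plug 36 mm across, 24 mm tall; black disc 76 mm across from z = 24 to 32 mm, its skirt hanging to z = 8 mm; red grip fin above. It opens anticlockwise seen from above (yaw grows). More than 60 N between cap and boiler breaks it (about 1.3 N m of turning against a stop).
- fin (a point): Middle of the cap's red grip fin: 62 mm long along the cap's x, 12 mm thick along y, from z = 32 to 56 mm of the cap (this point at 44 mm). Grip it across its thickness.
- disc (a point): Top of the cap's black disc on the axis, 32 mm above the cap's origin; the fingertips may bear on it. In the notch (free) the spring lifts the cap and it comes straight up; raised by 25 mm it is clear of the neck.
- lug (a point): End of one of the two lugs at the plug's foot (8 mm wide, 7 mm tall, reaching 28 mm from the axis along the cap's +x and -x). They run in a hidden Z-shaped bayonet track. The first stop comes 0.15 to 0.85 rad after the start, differs each time and cannot be seen: feel the turn stop and the moment rise (free turning takes below 0.2 N m).
- neck (a point): Centre of the top of the brass filler neck, 165 mm above the table, on the cap's turning axis. The locked cap's origin is 13 mm below it. From 0.07 rad short of the first stop up to it, the cap can be pressed down 9 mm; earlier a ledge stops it after 1.5 mm. Leaning hard on the stop makes pressing stiff: ease back by 0.02 to 0.05 rad.
- neck_mouth (a point): Point on the neck's axis 6 mm below its top. The spring pushes the cap up with 6 N when locked and 0.6 N more per mm pressed. Sunk 6 mm or more, the lugs pass under the first stop. The notch where the cap is free lies 0.57 to 0.75 rad past the first stop; a second hard stop ends the turn 0.77 rad past the first.
- boiler: Fixed steel steam boiler, 200 x 180 mm and 130 mm tall, gauge on its -x face; origin on the table under its centre, z up. On its top, at the centre, the brass filler neck, 72 mm across and 35 mm tall, holds the cap.
- dish: Loose blue ceramic dish, 156 mm across at the rim, 20 mm tall, 0.45 kg; origin at the centre of its underside; the flat inner floor is 6 mm above the origin and about 96 mm across.
- tier_low: Lower aluminium steamer tier, 200 mm across, 75 mm tall, origin under its centre. Leave alone.
- tier_high: Upper aluminium steamer tier, the same size, stacked on the lower. Leave alone.
- tagine: Blue-glazed tagine with its lid clipped on, 220 mm across, 209 mm tall, origin under its centre. Leave alone.
- ladle: Steel ladle lying on the ledge, about 295 mm long along its x, bowl 80 mm across at +x. Leave alone.
- paddle: Olive-wood stirring paddle lying on the ledge, about 285 mm long along its x. Leave alone.
- jar: Amber glass jar with a wooden lid, 72 mm across, 100 mm tall. Leave alone.
Mind the look-alikes: they are no part of the job. What is shaped like the cap but green or yellow is not meant.

How it is judged:
On the way, in this order (a step that is already met when the one before it is completed fails the run):
1. the cap is pressed down at the first stop, at least 4 mm below its locked height (z of cap in the frame of neck below -0.017 m and horizontal distance between cap and neck below 0.006 m), for 0.1 s.
2. the cap has been lifted out of the neck (z of cap in the frame of neck above 0.002 m), for 0.1 s.
At the end, for the whole second after the job is handed in: The cap stands upright (within 0.15 rad) on its plug on the floor of the blue dish, its axis within 30 mm of the dish's centre, at rest, the dish level on the ledge (horizontal distance between cap and dish below 0.03 m and height (world z) of cap below 0.012 m and angle between cap's own z axis and vertical below 0.15 rad and angle between dish's own z axis and vertical below 0.1 rad and contact force between cap and dish above 0.5 N and linear speed of cap below 0.02 m/s); the robot touches nothing.
It fails at once if more than 60 N between the cap and the boiler (the cap is forced) (contact force between cap and boiler above 60 N).
It fails at once if the cap is dropped or banged into the dish (more than 50 N) (contact force between cap and dish above 50 N).
It fails at once if one of the other kitchen things is moved by more than 30 mm (distance of any of tier_low, tier_high, tagine, ladle, paddle, jar from where it was at the start of the episode above 0.03 m).
It also fails if it takes over 70 s, if anything falls off the work surface, if the arm or the gripper's body presses on something with over 40 N, if the wrist force passes 120 N, or if a joint passes its speed limit or range.

## Working session

There is one attempt and no reset: what is moved stays moved. The work goes in short steps, Python scripts to look and compute and a tool call to move; the robot and the scene stay as the last step left them, time stands still between calls to the robot, and variables do not carry over. Pictures are saved under pics/ and viewed, and the job is handed in when it is done.

Besides the shell and the picture viewer there is one more tool, called after "Call:" as name(argument=value, ...), one argument or row to a line, values as JSON. send_rows: Moves the arm, as the interface text tells. Its arguments: {"type":"object","properties":{"series":{"type":"array"},"force":{"type":"number"}},"required":["series"]}

```bash
mkdir -p pics; ls
cat > h.py <<'E'
import numpy as np, cv2
from station import ctrl
def shot(n,f=None):
    c=ctrl.camera(n); 
    np.savez('pics/%s.npz'%(f or n),**{k:c[k] for k in c})
    cv2.imwrite('pics/%s.png'%(f or n),c['pixels'][:,:,::-1]); return c
def load(f): return np.load('pics/%s.npz'%f)
def foc(c): return 200/np.tan(np.radians(float(c['fov_y']))/2)
def pt(c,u,v,z=None):
    if z is None: z=float(c['z_map'][int(v),int(u)])
    f=foc(c); p=np.array([(u-float(c['cx']))/f*z,(v-float(c['cy']))/f*z,z])
    return c['R'].T@(p-c['t'])
def onplane(c,u,v,h):
    f=foc(c); d=c['R'].T@np.array([(u-float(c['cx']))/f,(v-float(c['cy']))/f,1]); o=-c['R'].T@c['t']
    return o+d*(h-o[2])/d[2]
def crop(f,x0,y0,x1,y1,s,n):
    im=cv2.imread('pics/%s.png'%f)[y0:y1,x0:x1]; cv2.imwrite('pics/%s.png'%n,cv2.resize(im,None,fx=s,fy=s,interpolation=cv2.INTER_CUBIC))
E
python3 - <<'E'
from h import *
for n in ['scene','top','wrist']: shot(n,n+'0')
print(ctrl.get_obs())
E
```

```text
pics
{'time_s': 0.15, 'qpos': array([ 1.21040308e+00,  3.00303514e-01,  1.52139580e+00,  2.67060924e-07,
        1.32069040e+00, -6.65950427e-02]), 'joint_vel': array([-0.00133134, -0.00109887, -0.00217825, -0.00264838, -0.00180191,
       -0.00030639]), 'tau': array([ 9.18011356e-04, -5.31967735e+01, -3.52818668e+01,  7.08280876e-02,
        2.35803262e-02, -7.26897360e-05]), 'ee_pos': array([0.15921624, 0.52627834, 0.22405663]), 'eef_rot': array([-3.14079737e+00, -5.32995719e-05,  2.84779437e+00]), 'force': array([ 0.66439562,  0.13931926, -0.53806377]), 'moment': array([-0.00373387, -0.03786209, -0.03658795]), 'grip_width': 0.09412006167305519}
```

View pics/scene0.png

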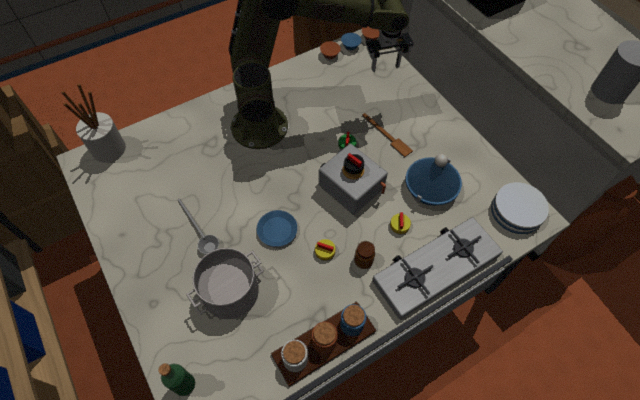

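View pics/top0.png

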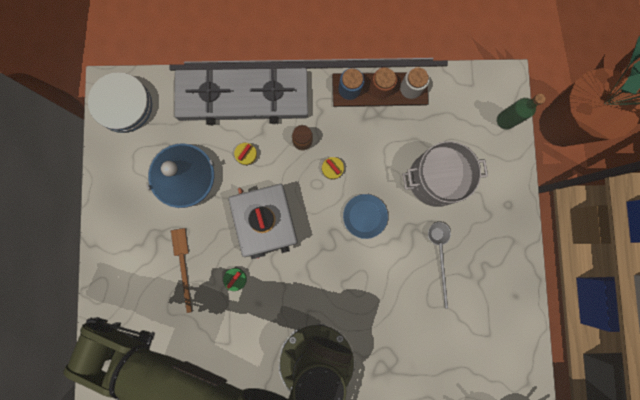

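View pics/wrist0.png

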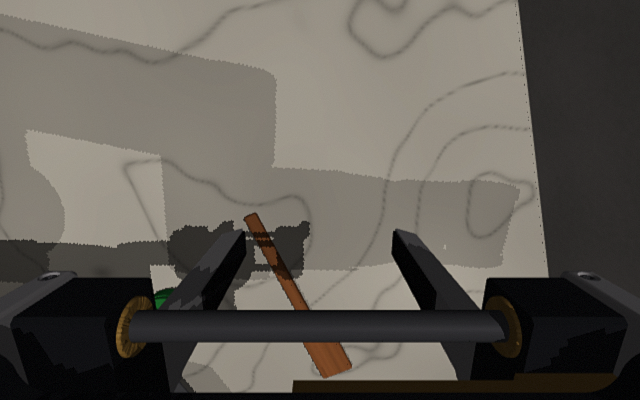

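Cap-like things in the top view are black with a red fin on the boiler (261,218), yellow at (245,153) and (333,168), and green at (234,278). The one on the boiler fits: it has a black disc and sits in the neck. The dish is at (366,215). I'll confirm in an enlarged crop.

Run:
```python
from h import *
c=load('top0')
crop('top0',220,175,310,265,6,'capcrop')
crop('top0',330,180,400,250,6,'dishcrop')
z=c['z_map']
for u,v in [(261,218),(252,222),(270,215),(366,215),(240,200),(290,240),(345,215),(388,215)]: print(u,v,pt(c,u,v).round(4))
print(foc(c),c['R'],c['t'])
```

```text
261 218 [0.4749 0.1581 0.2063]
252 222 [0.4647 0.1876 0.1859]
270 215 [0.4845 0.1324 0.1894]
366 215 [ 0.4902 -0.1858  0.0032]
240 200 [0.5387 0.2318 0.1298]
290 240 [0.4083 0.0751 0.1292]
345 215 [ 0.4911 -0.1117  0.0142]
388 215 [ 4.887e-01 -2.632e-01 -4.000e-04]
444.04428711827285 [[-0.02417616 -0.99947829  0.02141657]
 [-0.99340592  0.02161664 -0.11259394]
 [ 0.11207225 -0.02399744 -0.99341025]] [0.00154326 0.55904907 1.48737215]
```

View pics/capcrop.png

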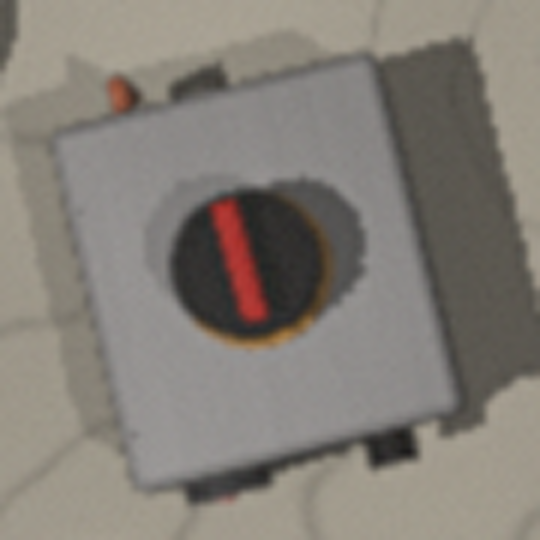

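View pics/dishcrop.png

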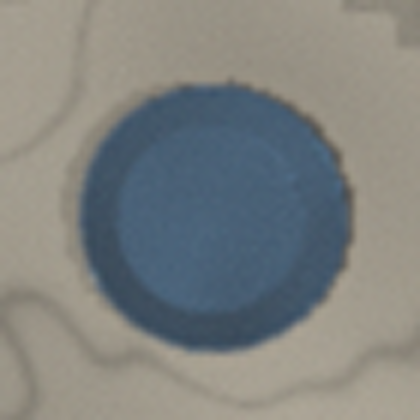

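The crop shows a black disc centred at about (261,219) with its red fin running (257,209) to (263,228), on the brass neck: this is the cap. The dish is centred at about (366,216), empty. Next I'll measure the fin exactly.

Run:
```python
from h import *
for f,box in (('top0',(240,200,285,240)),('scene0',(335,145,370,180))):
    c=load(f); im=c['pixels'].astype(int); x0,y0,x1,y1=box
    m=np.zeros(im.shape[:2],bool)
    m[y0:y1,x0:x1]=((im[...,0]>120)&(im[...,1]<80)&(im[...,2]<80))[y0:y1,x0:x1]
    v,u=np.nonzero(m)
    P=np.array([onplane(c,a,b,.208)[:2] for a,b in zip(u,v)])
    (cx,cy),(w,h),an=cv2.minAreaRect((P*1000).astype(np.float32))
    ctr=P.mean(0); w_,V=np.linalg.eigh(np.cov(P.T)); d=V[:,1]
    print(f,len(u),'mean',ctr.round(4),'rect',cx,cy,w,h,'yaw',np.arctan2(d[1],d[0]))
    # disc: dark circle
c=load('top0'); im=c['pixels'].astype(int)
m=np.zeros(im.shape[:2],np.uint8); m[200:240,240:285]=(((im.max(2)<65)|((im[...,0]>110)&(im[...,1]<90)))[200:240,240:285])
n,l,s,ce=cv2.connectedComponentsWithStats(m); print(s,ce)
i=1+s[1:,4].argmax(); print(onplane(c,*ce[i],.184))
hsv=cv2.cvtColor(c['pixels'],cv2.COLOR_RGB2HSV)
m=np.zeros((400,640),np.uint8); m[180:250,330:400]=((hsv[...,0]>95)&(hsv[...,0]<125)&(hsv[...,1]>100))[180:250,330:400]
n,l,s,ce=cv2.connectedComponentsWithStats(m);i=1+s[1:,4].argmax(); print('dish',s[i],ce[i],onplane(c,*ce[i],.02))
v,u=np.nonzero(l==i); P=np.array([onplane(c,a,b,.02)[:2] for a,b in zip(u,v)],np.float32);print(cv2.minEnclosingCircle(P))
```

```text
top0 69 mean [0.4747 0.1628] rect 474.8795166015625 162.8465118408203 57.872840881347656 10.233663558959961 yaw -2.8700995259047826
scene0 33 mean [0.4768 0.1621] rect 476.898681640625 162.13912963867188 55.6072998046875 9.203641891479492 yaw -2.883531837515705
[[     0      0    640    400 255576]
 [   249    207     25     25    424]] [[319.59674226 199.46832645]
 [261.18632075 218.59198113]]
[0.47455825 0.15979679 0.184     ]
dish [365 195   2   1   2] [365.5 195. ] [ 0.55828212 -0.1843005   0.02      ]
((0.5582821369171143, -0.18430054187774658), 0.0018324677366763353)
```

```bash
cat >> h.py <<'E'
from scipy.spatial.transform import Rotation as Ro
def rel(pos,yaw,tw=np.pi):
    o=ctrl.get_obs(); R0=Ro.from_euler('xyz',o['eef_rot']); R1=Ro.from_euler('xyz',[np.pi,0,yaw])
    print('turn deg',(R0.inv()*R1).as_rotvec(degrees=True).round(2),'shift',R0.inv().apply(np.array(pos)-o['ee_pos']).round(4))
def st():
    o=ctrl.get_obs(); print(*[(k,np.round(o[k],4).tolist()) for k in ('time_s','qpos','ee_pos','eef_rot','force','moment','grip_width')],sep='\n')
E
python3 - <<'E'
from h import *
rel([.475,.162,.32],.265)
c=load('top0'); print(onplane(c,366.2,216.2,.02),onplane(c,366.2,216.2,.006))
E
```

```text
turn deg [-2.0000e-02  6.0000e-02  1.4798e+02] shift [-0.4077 -0.2573 -0.0958]
[ 0.48492665 -0.184007    0.02      ] [ 0.48581261 -0.18593284  0.006     ]
```

Call:
send_rows(
  series=[
    [0,0,8.5,0,0,-0.04,1],
    [0,0,17,-0.02,-0.01,-0.08,1],
    [0,0,25.5,-0.05,-0.03,-0.096,1],
    [0,0,34,-0.08,-0.05,-0.096,1],
    [0,0,42.5,-0.12,-0.075,-0.096,1],
    [0,0,51,-0.16,-0.1,-0.096,1],
    [0,0,59.5,-0.2,-0.125,-0.096,1],
    [0,0,68,-0.24,-0.15,-0.096,1],
  ],
)

```text
time_s: 0.95
ee_pos: [0.3463, 0.3117, 0.3204]
eef_rot: [3.142, -0.0, 1.655]
force: [1.2, 0.8, 0.5]
grip_width: 0.0944
```

Run:
```python
from h import *
st(); rel([.475,.162,.32],.265)
```

```text
('time_s', 0.95)
('qpos', [0.6542, 0.0497, 1.5926, 0.0, 1.4992, 0.5699])
('ee_pos', [0.3463, 0.3117, 0.3204])
('eef_rot', [3.1415, -0.0001, 1.6551])
('force', [1.2403, 0.7588, 0.4728])
('moment', [-0.0554, 0.0255, -0.0242])
('grip_width', 0.0944)
turn deg [ 0.   -0.   79.65] shift [-0.16    0.1156  0.0004]
```

Call:
send_rows(
  series=[
    [0,0,8.5,-0.02,0.014,0,1],
    [0,0,17,-0.04,0.028,0,1],
    [0,0,25.5,-0.06,0.043,0,1],
    [0,0,34,-0.08,0.058,0,1],
    [0,0,42.5,-0.1,0.072,0,1],
    [0,0,51,-0.12,0.087,0,1],
    [0,0,59.5,-0.14,0.101,0,1],
    [0,0,68,-0.16,0.115,0,1],
  ],
)

```text
time_s: 1.75
ee_pos: [0.475, 0.1635, 0.3202]
eef_rot: [-3.141, 0.0, 0.468]
force: [0.5, 0.7, 0.2]
grip_width: 0.0939
```

Call:
send_rows(
  series=[
    [0,0,8,0,0,0,1],
    [0,0,11.7,0,0,0,1],
    [0,0,11.7,0,0,0,1],
    [0,0,11.7,0,0,0,1],
  ],
)

```text
time_s: 2.15
ee_pos: [0.4744, 0.1644, 0.3203]
eef_rot: [3.142, 0.0, 0.272]
force: [-0.3, 0.4, 0.1]
grip_width: 0.0938
```

Run:
```python
from h import *
st(); rel([.475,.162,.32],.265); c=shot('wrist','w1'); print(c['R'],c['t'],foc(c))
```

```text
('time_s', 2.15)
('qpos', [0.2606, 0.1345, 1.5007, -0.0, 1.5067, 1.5591])
('ee_pos', [0.4744, 0.1644, 0.3203])
('eef_rot', [3.1416, 0.0003, 0.2723])
('force', [-0.2673, 0.4454, 0.0931])
('moment', [-0.0479, 0.1163, -0.0201])
('grip_width', 0.0938)
turn deg [0.   0.02 0.42] shift [-0.0001  0.0025  0.0003]
[[ 2.68984897e-01 -9.63144386e-01  1.27573989e-04]
 [-9.28347851e-01 -2.59231709e-01  2.66400430e-01]
 [-2.56549008e-01 -7.17761253e-02 -9.63862435e-01]] [0.0309949  0.42972503 0.61669924] 301.03461926116324
```

View pics/w1.png

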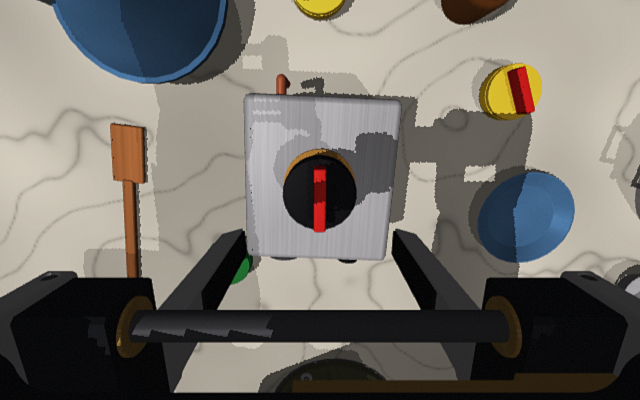

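The wrist view shows the black cap at (320,192), fin vertical from (320,169) to (320,232), centred between the fingers.

Run:
```python
from h import *
c=load('w1'); im=c['pixels'].astype(int)
m=np.zeros((400,640),np.uint8); m[160:240,300:340]=((im[...,0]>90)&(im[...,1]<60)&(im[...,2]<60))[160:240,300:340]
v,u=np.nonzero(m); P=np.array([onplane(c,a+.5,b+.5,.208)[:2] for a,b in zip(u,v)])
k=[0<abs(0) or True]
print(len(u),P.mean(0)); z=[pt(c,a,b)for a,b in zip(u,v)]; z=np.array(z); top=z[:,2]>.204; print(top.sum(),z[top].mean(0))
r=cv2.minAreaRect((z[top][:,:2]*1000).astype(np.float32)); print(r)
w,V=np.linalg.eigh(np.cov(z[top][:,:2].T)); print('yaw',np.arctan(V[1,1]/V[0,1]))
# disc points
Z=np.array([[*pt(c,a,b)] for a in range(270,370) for b in range(140,240)]); d=Z[abs(Z[:,2]-.184)<.004]
print(len(d),cv2.minEnclosingCircle((d[:,:2]*1000).astype(np.float32)),np.median(d[:,2]))
rel([.475,.162,.207],.265)
```

```text
720 [0.47654279 0.16382301]
720 [0.4767249  0.16435887 0.20738268]
((475.60662841796875, 164.10972595214844), (60.82441329956055, 11.339618682861328), 14.441701889038086)
yaw 0.2624495064173286
3330 ((475.1910705566406, 164.11398315429688), 37.8929443359375) 0.1834598517959405
turn deg [0.   0.01 0.41] shift [-1.000e-04  2.500e-03  1.134e-01]
```

Call:
send_rows(
  series=[
    [0,0,0.6,0.001,0.001,0.03,1],
    [0,0,0.6,0.001,0.001,0.06,0.3],
    [0,0,0.6,0.001,0.001,0.085,0],
    [0,0,0.6,0.001,0.001,0.1,-0.2],
    [0,0,0.6,0.001,0.001,0.108,-0.3],
    [0,0,0.6,0.001,0.001,0.112,-0.4],
    [0,0,0.6,0.001,0.001,0.113,-0.4],
    [0,0,0.6,0.001,0.001,0.113,-0.4],
  ],
)

```text
time_s: 3.0
ee_pos: [0.476, 0.1638, 0.2081]
eef_rot: [-3.142, -0.001, 0.26]
force: [-0.6, 0.6, -0.3]
grip_width: 0.0416
```

Run:
```python
from h import *
st(); c=shot('wrist','w2'); shot('scene','s2'); crop('s2',300,110,420,210,6,'s2c')
```

```text
('time_s', 3.0)
('qpos', [0.2586, 0.2101, 1.6729, 0.0, 1.2576, 1.5696])
('ee_pos', [0.476, 0.1638, 0.2081])
('eef_rot', [-3.1416, -0.001, 0.2598])
('force', [-0.575, 0.597, -0.3421])
('moment', [-0.0146, 0.142, -0.0079])
('grip_width', 0.0416)
```

View pics/w2.png

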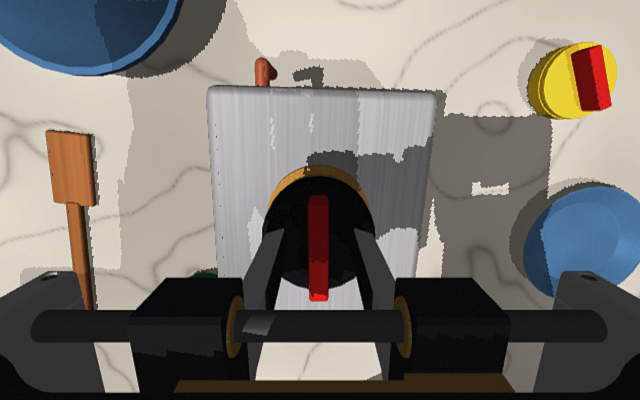

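View pics/s2c.png

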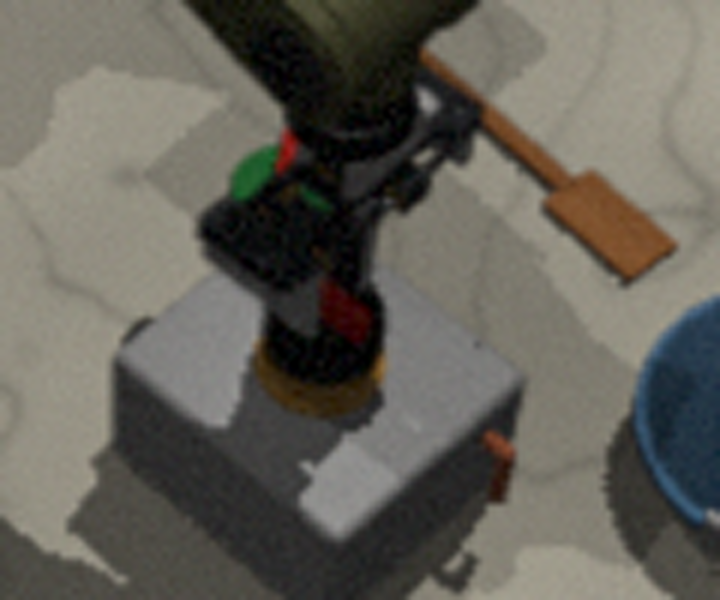

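Call:
send_rows(
  force=15,
  series=[
    [0,0,0,0,0,0.0015,-0.6],
    [0,0,0,0,0,0.003,-0.8],
    [0,0,0,0,0,0.003,-1],
    [0,0,0,0,0,0.003,-1],
    [0,0,0,0,0,0.003,-1],
    [0,0,0,0,0,0.003,-1],
  ],
)

```text
time_s: 3.7
ee_pos: [0.4756, 0.1637, 0.2043]
eef_rot: [-3.141, 0.0, 0.26]
force: [0.8, 1.9, -2.8]
grip_width: 0.0117
```

Run:
```python
from h import *
st()
```

```text
('time_s', 3.7)
('qpos', [0.2586, 0.2137, 1.6777, 0.0002, 1.2505, 1.5698])
('ee_pos', [0.4756, 0.1637, 0.2043])
('eef_rot', [-3.1414, 0.0003, 0.2595])
('force', [0.7725, 1.9085, -2.7785])
('moment', [0.3112, 0.1407, 0.0324])
('grip_width', 0.0117)
```

Call:
send_rows(
  force=40,
  series=[
    [0,0,0,0,0,0,-1],
    [0,0,0,0,0,0,-1],
    [0,0,-2,0,0,0,-1],
    [0,0,-4,0,0,0,-1],
    [0,0,-6,0,0,0,-1],
    [0,0,-7,0,0,0,-1],
  ],
)

```text
time_s: 4.3
ee_pos: [0.4756, 0.1635, 0.2043]
eef_rot: [3.141, 0.001, 0.383]
force: [-0.7, 1.1, -2.9]
grip_width: 0.0113
```

Run:
```python
from h import *
st()
```

```text
('time_s', 4.3)
('qpos', [0.2584, 0.2136, 1.6778, -0.0002, 1.2507, 1.4467])
('ee_pos', [0.4756, 0.1635, 0.2043])
('eef_rot', [3.1415, 0.0005, 0.3826])
('force', [-0.7489, 1.0904, -2.8668])
('moment', [-0.0123, 0.1476, -0.1459])
('grip_width', 0.0113)
```

Call:
send_rows(
  series=[
    [0,0,-1,0,0,0,-1],
    [0,0,-2,0,0,0,-1],
    [0,0,-3,0,0,0,-1],
  ],
)

```text
time_s: 4.6
ee_pos: [0.4756, 0.1635, 0.2043]
eef_rot: [3.142, 0.0, 0.435]
force: [0.2, -0.3, -4.7]
grip_width: 0.0118
```

Run:
```python
from h import *
o=ctrl.get_obs(); print(o['eef_rot'][2],o['moment'],o['force'])
```

```text
0.43497798689071354 [-0.14351616  0.21953468 -0.19986227] [ 0.20427388 -0.25881736 -4.65625686]
```

Call:
send_rows(
  series=[
    [0,0,-1,0,0,0,-1],
    [0,0,-2,0,0,0,-1],
    [0,0,-3,0,0,0,-1],
  ],
)

```text
time_s: 4.9
ee_pos: [0.4756, 0.1636, 0.2043]
eef_rot: [-3.142, 0.0, 0.488]
force: [-0.8, -0.1, -5.8]
grip_width: 0.0116
```

Run:
```python
from h import *
o=ctrl.get_obs(); print(o['eef_rot'][2],o['moment'],o['force'])
```

```text
0.4877132667024673 [-0.19146328  0.13586036 -0.19810424] [-0.84466921 -0.13230548 -5.75796945]
```

Call:
send_rows(
  series=[
    [0,0,-1,0,0,0,-1],
    [0,0,-2,0,0,0,-1],
    [0,0,-3,0,0,0,-1],
  ],
)

```text
time_s: 5.2
ee_pos: [0.4757, 0.1636, 0.2043]
eef_rot: [-3.141, 0.0, 0.54]
force: [-0.6, -0.5, -7.5]
grip_width: 0.0117
```

Run:
```python
from h import *
o=ctrl.get_obs(); print(o['eef_rot'][2],o['moment'],o['force'])
```

```text
0.540120185633846 [-0.13330164  0.195421   -0.20848096] [-0.64609999 -0.4770225  -7.47530231]
```

Call:
send_rows(
  series=[
    [0,0,-1,0,0,0.0005,-1],
    [0,0,-2,0,0,0.0005,-1],
    [0,0,-3,0,0,0.0005,-1],
  ],
)

```text
time_s: 5.5
ee_pos: [0.4759, 0.1637, 0.2043]
eef_rot: [3.141, -0.001, 0.593]
force: [-1.1, -0.6, -0.7]
grip_width: 0.0119
```

Run:
```python
from h import *
o=ctrl.get_obs(); print(o['eef_rot'][2],o['moment'],o['force'],o['ee_pos'])
```

```text
0.5925876387433435 [-0.13717033  0.35766703 -0.13286291] [-1.11278191 -0.63083738 -0.74136514] [0.4758548  0.16373208 0.2042808 ]
```

Turned 0.33 rad so far and still free. I'll carry on.

Call:
send_rows(
  series=[
    [0,0,-1,0,0,0.0001,-1],
    [0,0,-2,0,0,0.0001,-1],
    [0,0,-3,0,0,0.0002,-1],
  ],
)

```text
time_s: 5.8
ee_pos: [0.476, 0.1637, 0.2042]
eef_rot: [3.141, -0.001, 0.645]
force: [-1.3, -0.7, 3.5]
grip_width: 0.0116
```

Run:
```python
from h import *
o=ctrl.get_obs(); print(o['eef_rot'][2],o['moment'],o['force'],o['ee_pos'])
```

```text
0.6449845401343093 [-0.0668008   0.2681033  -0.05754468] [-1.27986961 -0.74467031  3.51734478] [0.47598769 0.1637475  0.2042059 ]
```

Call:
send_rows(
  series=[
    [0,0,-1,0,0,0.0001,-1],
    [0,0,-2,0,0,0.0001,-1],
  ],
)

```text
time_s: 6.0
ee_pos: [0.476, 0.1638, 0.204]
eef_rot: [3.141, -0.001, 0.68]
force: [1.3, -0.1, 3.9]
grip_width: 0.0116
```

Run:
```python
from h import *
o=ctrl.get_obs(); print(o['eef_rot'][2],o['moment'],o['force'],o['ee_pos'])
```

```text
0.6799015186951765 [-0.04299445  0.12981815 -0.02411963] [ 1.34981666 -0.11652244  3.8686202 ] [0.47595565 0.16375755 0.20396019]
```

Call:
send_rows(
  series=[
    [0,0,-1,0,0,0,-1],
    [0,0,-2,0,0,0,-1],
    [0,0,-3,0,0,0,-1],
  ],
)

```text
time_s: 6.3
ee_pos: [0.4758, 0.1637, 0.2037]
eef_rot: [3.141, -0.0, 0.732]
force: [0.5, 0.2, 3.4]
grip_width: 0.0116
```

Run:
```python
from h import *
o=ctrl.get_obs(); print(o['eef_rot'][2],o['moment'],o['force'],o['ee_pos'])
```

```text
0.7321609460789904 [-0.06372775 -0.04777852 -0.03158103] [0.54951712 0.20339064 3.41619769] [0.47582521 0.16366653 0.20373002]
```

Call:
send_rows(
  series=[
    [0,0,-1,0,0,0,-1],
    [0,0,-2,0,0,0,-1],
  ],
)

```text
time_s: 6.5
ee_pos: [0.4757, 0.1637, 0.2037]
eef_rot: [3.142, -0.0, 0.767]
force: [-0.4, -0.0, 3.1]
grip_width: 0.0116
```

Run:
```python
from h import *
o=ctrl.get_obs(); print(o['eef_rot'][2],o['moment'],o['force'],o['ee_pos'])
```

```text
0.7671006558436855 [ 0.00094954  0.03946548 -0.04650557] [-0.38225264 -0.00593343  3.14450238] [0.47574103 0.16365048 0.20366005]
```

Call:
send_rows(
  series=[
    [0,0,-1,0,0,0,-1],
    [0,0,-2,0,0,0,-1],
  ],
)

```text
time_s: 6.7
ee_pos: [0.4757, 0.1636, 0.2036]
eef_rot: [-3.142, 0.0, 0.802]
force: [-1.1, 0.2, 3.8]
grip_width: 0.0116
```

Call:
send_rows(
  series=[
    [0,0,-1,0,0,0,-1],
    [0,0,-2,0,0,0,-1],
  ],
)

```text
time_s: 6.9
ee_pos: [0.4757, 0.1636, 0.2036]
eef_rot: [-3.142, 0.0, 0.837]
force: [-1.4, 0.2, 3.5]
grip_width: 0.0117
```

Run:
```python
from h import *
o=ctrl.get_obs(); print(o['eef_rot'][2],o['moment'],o['force'],o['ee_pos'])
```

```text
0.8368251928247219 [-0.0863621   0.11798982 -0.06832687] [-1.35807317  0.17735486  3.463227  ] [0.47571303 0.16362534 0.20362832]
```

Call:
send_rows(
  series=[
    [0,0,-1,0,0,0,-1],
    [0,0,-2,0,0,0,-1],
  ],
)

```text
time_s: 7.1
ee_pos: [0.4755, 0.1637, 0.2036]
eef_rot: [-3.141, 0.0, 0.872]
force: [-1.7, 0.9, 4.0]
grip_width: 0.0117
```

Run:
```python
from h import *
o=ctrl.get_obs(); print(o['eef_rot'][2],o['moment'],o['force'],o['ee_pos'])
```

```text
0.871575465090531 [ 0.14126587  0.48122077 -0.38498794] [-1.74262405  0.89177139  3.99029616] [0.47550947 0.16374657 0.20358588]
```

Call:
send_rows(
  series=[
    [0,0,-0.5,0,0,0,-1],
    [0,0,-0.5,0,0,0,-1],
  ],
)

```text
time_s: 7.3
ee_pos: [0.4756, 0.1637, 0.2036]
eef_rot: [-3.141, 0.0, 0.879]
force: [-2.8, 1.2, 4.6]
grip_width: 0.0116
```

Run:
```python
from h import *
o=ctrl.get_obs(); print(o['eef_rot'][2],o['moment'],o['force'],o['ee_pos'])
```

```text
0.8791009205465363 [ 0.23386642  0.65272829 -0.46634194] [-2.83303376  1.19722552  4.58535953] [0.47557238 0.16372989 0.20359863]
```

The moment has risen to 0.47 N m from about 0.07, so this is the first stop, at a yaw of about 0.86 (0.6 rad from the start). I'll ease back and press.

Call:
send_rows(
  series=[
    [0,0,1.2,0,0,0,-1],
    [0,0,2.4,0,0,0,-1],
    [0,0,2.4,0,0,0.001,-1],
    [0,0,2.4,0,0,0.002,-1],
    [0,0,2.4,0,0,0.003,-1],
  ],
)

```text
time_s: 7.8
ee_pos: [0.4757, 0.1637, 0.2006]
eef_rot: [3.142, -0.0, 0.837]
force: [-3.1, 1.2, 5.8]
grip_width: 0.0117
```

Run:
```python
from h import *
o=ctrl.get_obs(); print(o['eef_rot'][2],o['moment'],o['force'],o['ee_pos'])
```

```text
0.8374338612745864 [ 0.21720234  0.64274394 -0.00323385] [-3.12264956  1.19760043  5.83872151] [0.4757324  0.16370192 0.20062665]
```

Call:
send_rows(
  series=[
    [0,0,0,0,0,0.001,-1],
    [0,0,0,0,0,0.002,-1],
    [0,0,0,0,0,0.003,-1],
    [0,0,0,0,0,0.004,-1],
    [0,0,0,0,0,0.0045,-1],
    [0,0,0,0,0,0.0045,-1],
  ],
)

```text
time_s: 8.4
ee_pos: [0.4758, 0.1637, 0.1964]
eef_rot: [3.141, -0.0, 0.837]
force: [-3.4, 0.7, 8.2]
grip_width: 0.0117
```

Run:
```python
from h import *
o=ctrl.get_obs(); print(o['eef_rot'][2],o['moment'],o['force'],o['ee_pos']); c=shot('wrist','w3');
```

```text
0.8373406410015951 [0.14520398 0.86622406 0.00443657] [-3.4012424   0.67452507  8.2396423 ] [0.47576604 0.16367762 0.19635638]
```

View pics/w3.png

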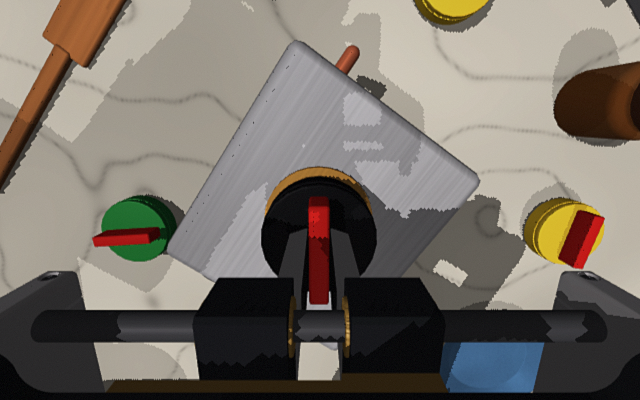

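Fin is gripped and the cap is sunk about 7 mm, with the force following the spring. I'll turn on under the stop.

Call:
send_rows(
  series=[
    [0,0,-1,0,0,0.0005,-1],
    [0,0,-2,0,0,0.0005,-1],
    [0,0,-3,0,0,0.0005,-1],
    [0,0,-4,0,0,0.0005,-1],
  ],
)

```text
time_s: 8.85
ee_pos: [0.4761, 0.1636, 0.1961]
eef_rot: [3.141, -0.001, 0.908]
force: [-2.0, 0.1, 7.9]
grip_width: 0.0116
```

Run:
```python
from h import *
o=ctrl.get_obs(); print(o['eef_rot'][2],o['moment'],o['force'],o['ee_pos'])
```

```text
0.9078552141162692 [-0.01124419  0.38222698 -0.04994634] [-1.98165312  0.11137652  7.94919039] [0.47610411 0.16362741 0.19610994]
```

Past the stop with low moment.

Call:
send_rows(
  series=[
    [0,0,-1.5,0,0,0,-1],
    [0,0,-3,0,0,0,-1],
    [0,0,-4.5,0,0,0,-1],
    [0,0,-6,0,0,0,-1],
    [0,0,-7.5,0,0,0,-1],
    [0,0,-9,0,0,0,-1],
  ],
)

```text
time_s: 9.45
ee_pos: [0.4763, 0.1636, 0.1962]
eef_rot: [3.14, -0.001, 1.065]
force: [-0.1, 0.3, 6.9]
grip_width: 0.0117
```

Run:
```python
from h import *
o=ctrl.get_obs(); print(o['eef_rot'][2],o['moment'],o['force'],o['ee_pos'])
```

```text
1.0652321331949066 [ 0.00536784  0.1396786  -0.07500644] [-0.05210237  0.3474938   6.86722093] [0.47629962 0.16359382 0.19620027]
```

Call:
send_rows(
  series=[
    [0,0,-1.5,0,0,0,-1],
    [0,0,-3,0,0,0,-1],
    [0,0,-4.5,0,0,0,-1],
    [0,0,-6,0,0,0,-1],
    [0,0,-7.5,0,0,0,-1],
    [0,0,-9,0,0,0,-1],
    [0,0,-10.5,0,0,0,-1],
  ],
)

```text
time_s: 10.15
ee_pos: [0.4764, 0.1636, 0.1962]
eef_rot: [3.14, -0.001, 1.248]
force: [0.0, 0.6, 8.1]
grip_width: 0.0115
```

Run:
```python
from h import *
o=ctrl.get_obs(); print(o['eef_rot'][2],o['moment'],o['force'],o['ee_pos'])
```

```text
1.2484604268375932 [ 0.02124461  0.083878   -0.01377683] [0.04566747 0.59892573 8.14115989] [0.47636523 0.16361533 0.19623896]
```

Still turning freely (1.25 rad). The target is about 1.52, the middle of the notch.

Call:
send_rows(
  series=[
    [0,0,-1.5,0,0,0,-1],
    [0,0,-3,0,0,0,-1],
    [0,0,-4.5,0,0,0,-1],
    [0,0,-6,0,0,0,-1],
    [0,0,-7.5,0,0,0,-1],
    [0,0,-9,0,0,0,-1],
  ],
)

```text
time_s: 10.75
ee_pos: [0.4764, 0.1636, 0.1962]
eef_rot: [3.139, -0.0, 1.406]
force: [0.7, -0.1, 7.9]
grip_width: 0.0113
```

Run:
```python
from h import *
o=ctrl.get_obs(); print(o['eef_rot'][2],o['moment'],o['force'],o['ee_pos'])
```

```text
1.4055710279099158 [-0.00644018  0.09203483 -0.03089   ] [ 0.70749987 -0.12020904  7.94490802] [0.47637734 0.16361372 0.196245  ]
```

Call:
send_rows(
  series=[
    [0,0,-1.5,0,0,0,-1],
    [0,0,-3,0,0,0,-1],
    [0,0,-4.5,0,0,0,-1],
    [0,0,-6,0,0,0,-1],
    [0,0,-6.5,0,0,0,-1],
    [0,0,-6.5,0,0,0,-1],
  ],
)

```text
time_s: 11.35
ee_pos: [0.4764, 0.1636, 0.1962]
eef_rot: [3.139, -0.0, 1.518]
force: [-0.2, 1.2, 7.4]
grip_width: 0.0118
```

Run:
```python
from h import *
o=ctrl.get_obs(); print(o['eef_rot'][2],o['moment'],o['force'],o['ee_pos'])
```

```text
1.5182173658573022 [ 0.031571    0.02813763 -0.0567577 ] [-0.20220654  1.15673164  7.42527625] [0.47638352 0.16359695 0.19624154]
```

Call:
send_rows(
  series=[
    [0,0,0,0,0,-0.002,-1],
    [0,0,0,0,0,-0.004,-1],
    [0,0,0,0,0,-0.006,-1],
    [0,0,0,0,0,-0.008,-1],
    [0,0,0,0,0,-0.01,-1],
    [0,0,0,0,0,-0.011,-1],
  ],
)

```text
time_s: 11.95
ee_pos: [0.4759, 0.1636, 0.2067]
eef_rot: [3.141, 0.0, 1.518]
force: [2.2, 0.5, 2.2]
grip_width: 0.0119
```

Run:
```python
from h import *
o=ctrl.get_obs(); print(o['eef_rot'][2],o['moment'],o['force'],o['ee_pos'])
```

```text
1.5178996590642764 [-0.0295209  -0.51639584  0.0291415 ] [2.24262346 0.4500269  2.16168868] [0.47589179 0.16358668 0.20674573]
```

Rising freely above the locked height (0.2036), still pushed by the spring. I'll lift further.

Call:
send_rows(
  series=[
    [0,0,0,0,0,-0.004,-1],
    [0,0,0,0,0,-0.008,-1],
    [0,0,0,0,0,-0.012,-1],
    [0,0,0,0,0,-0.018,-1],
    [0,0,0,0,0,-0.026,-1],
    [0,0,0,0,0,-0.036,-1],
    [0,0,0,0,0,-0.05,-1],
    [0,0,0,0,0,-0.06,-1],
  ],
)

```text
time_s: 12.75
ee_pos: [0.4759, 0.1637, 0.2681]
eef_rot: [3.141, -0.0, 1.518]
force: [-0.9, -0.5, -2.2]
grip_width: 0.0119
```

Run:
```python
from h import *
st(); shot('wrist','w4'); shot('scene','s4'); c=shot('top','t4'); crop('s4',290,90,430,210,5,'s4c')
```

```text
('time_s', 12.75)
('qpos', [0.2585, 0.1624, 1.5877, -0.0, 1.3904, 0.3115])
('ee_pos', [0.4759, 0.1637, 0.2681])
('eef_rot', [3.1406, -0.0003, 1.5179])
('force', [-0.864, -0.4882, -2.1926])
('moment', [-0.0542, 0.1157, -0.0158])
('grip_width', 0.0119)
```

View pics/w4.png

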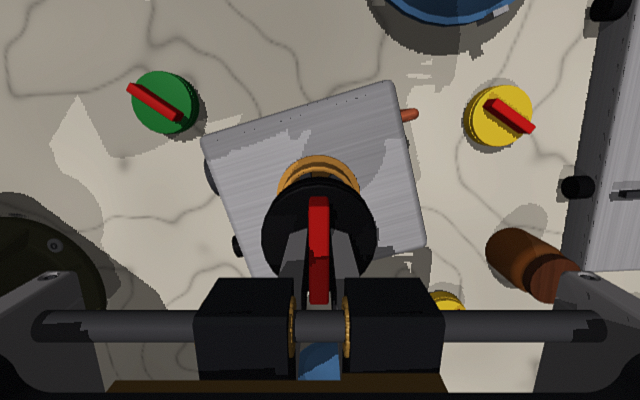

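View pics/s4c.png

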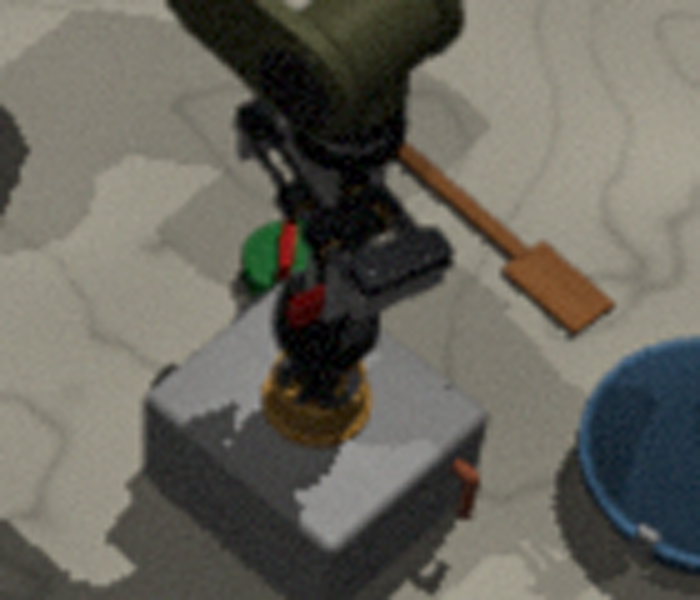

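The cap is out of the neck and held upright; the neck is open below it. Next I'll measure the dish centre more firmly.

Run:
```python
from h import *
for f,b in (('t4',(330,180,400,250)),('s4',(250,205,305,255))):
    c=load(f); x0,y0,x1,y1=b; hsv=cv2.cvtColor(c['pixels'],cv2.COLOR_RGB2HSV); 
    im=c['pixels'].astype(int)
    m=np.zeros((400,640),np.uint8); m[y0:y1,x0:x1]=((im[...,2]-im[...,0])>25)[y0:y1,x0:x1]
    n,l,s,ce=cv2.connectedComponentsWithStats(m); i=1+s[1:,4].argmax(); x,y,w,h,a=s[i]
    print(f,s[i],ce[i]); 
    cn=max(cv2.findContours((l==i).astype(np.uint8),0,1)[0],key=len)[:,0]
    P=np.array([onplane(c,*(q+.5),.02)[:2] for q in cn]);
    A=np.c_[2*P,np.ones(len(P))]; sol=np.linalg.lstsq(A,(P**2).sum(1),rcond=None)[0]; print(sol[:2],'r',np.sqrt(sol[2]+sol[:2]@sol[:2]))
rel([.485,-.185,.28],1.518)
```

```text
t4 [ 351  194   37   44 1078] [370.0445269  213.56122449]
[ 0.4908758 -0.1965244] r 0.06420433409578011
s4 [ 257  211   40   35 1075] [276.17488372 228.56093023]
[ 0.49211066 -0.18084535] r 0.07310513877342027
turn deg [ 0.06 -0.02 -0.01] shift [-0.3477  0.0276 -0.0129]
```

Call:
send_rows(
  series=[
    [0,0,0,-0.015,0,-0.005,-1],
    [0,0,0,-0.045,0.002,-0.01,-1],
    [0,0,0,-0.085,0.004,-0.012,-1],
    [0,0,0,-0.125,0.008,-0.012,-1],
    [0,0,0,-0.165,0.012,-0.012,-1],
    [0,0,0,-0.2,0.015,-0.012,-1],
    [0,0,0,-0.225,0.018,-0.012,-1],
    [0,0,0,-0.24,0.02,-0.012,-1],
  ],
)

```text
time_s: 13.7
ee_pos: [0.4825, -0.0794, 0.2784]
eef_rot: [-3.141, 0.0, 1.516]
force: [-0.3, -0.3, -1.9]
grip_width: 0.0117
```

Run:
```python
from h import *
st(); shot('wrist','w5')
rel([.487,-.184,.28],1.518)
```

```text
('time_s', 13.7)
('qpos', [-0.2379, 0.1243, 1.6075, -0.0002, 1.4105, -0.183])
('ee_pos', [0.4825, -0.0794, 0.2784])
('eef_rot', [-3.1409, 0.0001, 1.516])
('force', [-0.3175, -0.2602, -1.9228])
('moment', [-0.0798, 0.0628, -0.0485])
('grip_width', 0.0117)
turn deg [-0.04  0.03 -0.13] shift [-0.1034  0.01   -0.0016]
```

View pics/w5.png

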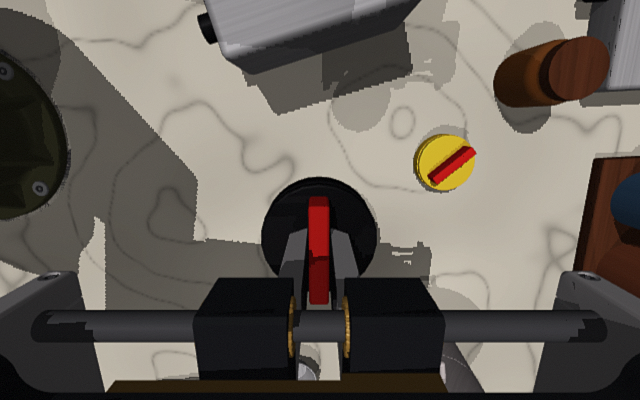

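The wrist view shows the cap hanging straight between the fingers, and the dish is out of view below. I'll fit the dish from the earlier pictures.

Run:
```python
from h import *
for f,b in (('top0',(335,185,398,248)),('scene0',(250,205,305,255)),('w1',(465,160,590,275))):
    c=load(f); x0,y0,x1,y1=b; im=cv2.GaussianBlur(c['pixels'],(3,3),0).astype(float)
    sc=(im[...,2]-im[...,0])/(im.sum(2)+1)
    sub=sc[y0:y1,x0:x1]; t=(np.percentile(sub,5)+np.percentile(sub,80))/2
    m=(sub>t).astype(np.uint8)
    cn=max(cv2.findContours(m,0,1)[0],key=cv2.contourArea); cn=cv2.convexHull(cn)[:,0]+[x0,y0]
    P=np.array([onplane(c,*(q+.5),.02)[:2] for q in cn])
    A=np.c_[2*P,np.ones(len(P))]; sol=np.linalg.lstsq(A,(P**2).sum(1),rcond=None)[0]; r=np.sqrt(sol[2]+sol[:2]@sol[:2])
    print(f,sol[:2].round(4),'r',r.round(4),'res',abs(np.linalg.norm(P-sol[:2],axis=1)-r).max().round(4))
```

```text
top0 [ 0.4851 -0.1825] r 0.0755 res 0.0013
scene0 [ 0.4925 -0.1803] r 0.0757 res 0.0015
w1 [ 0.4857 -0.1793] r 0.0765 res 0.0007
```

Call:
send_rows(
  series=[
    [0,0,0,-0.02,0.002,0,-1],
    [0,0,0,-0.05,0.005,0.01,-1],
    [0,0,0,-0.08,0.008,0.03,-1],
    [0,0,0,-0.095,0.01,0.06,-1],
    [0,0,0,-0.1,0.01,0.095,-1],
    [0,0,0,-0.1,0.01,0.125,-1],
    [0,0,0,-0.1,0.01,0.145,-1],
    [0,0,0,-0.1,0.01,0.155,-1],
  ],
)

```text
time_s: 14.55
ee_pos: [0.487, -0.1767, 0.1218]
eef_rot: [-3.139, -0.001, 1.518]
force: [0.0, -0.2, -1.7]
grip_width: 0.0117
```

Call:
send_rows(
  series=[
    [0,0,0,0,0,0.012,-1],
    [0,0,0,0,0,0.024,-1],
    [0,0,0,0,0,0.034,-1],
    [0,0,0,0,0,0.042,-1],
    [0,0,0,0,0,0.048,-1],
    [0,0,0,0,0,0.05,-1],
    [0,0,0,0,0,0.05,-1],
  ],
)

```text
time_s: 15.25
ee_pos: [0.4877, -0.1775, 0.0736]
eef_rot: [-3.142, -0.0, 1.518]
force: [0.7, -0.5, -1.3]
grip_width: 0.0114
```

Run:
```python
from h import *
st(); shot('scene','s6');shot('top','t6'); crop('s6',220,170,360,280,5,'s6c')
```

```text
('time_s', 15.25)
('qpos', [-0.4196, 0.4123, 1.7532, -0.0, 0.9761, -0.3666])
('ee_pos', [0.4877, -0.1775, 0.0736])
('eef_rot', [-3.1415, -0.0, 1.5178])
('force', [0.6969, -0.4581, -1.2878])
('moment', [-0.0652, 0.0761, -0.0016])
('grip_width', 0.0114)
```

View pics/s6c.png

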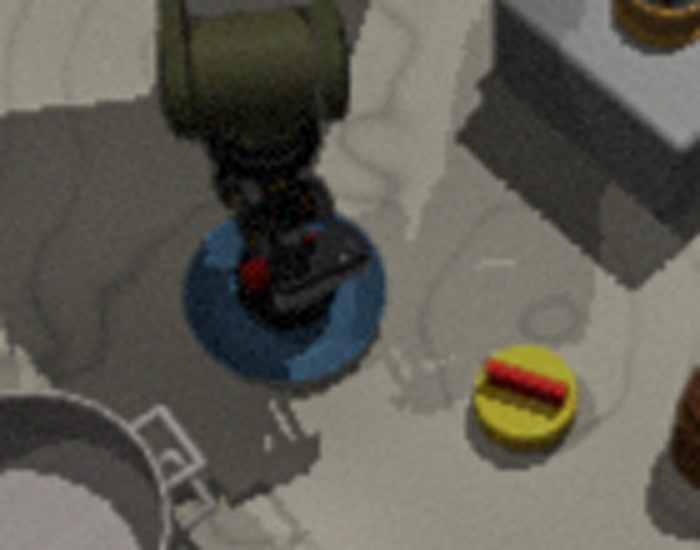

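Cap is over the dish, 3–4 mm from its centre. Setting down slowly.

Call:
send_rows(
  series=[
    [0,0,0,-0.002,0,0.004,-1],
    [0,0,0,-0.003,0,0.008,-1],
    [0,0,0,-0.003,0,0.011,-1],
    [0,0,0,-0.003,0,0.013,-1],
    [0,0,0,-0.003,0,0.0135,-1],
    [0,0,0,-0.003,0,0.0135,-1],
  ],
)

```text
time_s: 15.95
ee_pos: [0.4876, -0.1804, 0.0601]
eef_rot: [-3.142, -0.0, 1.518]
force: [-1.5, -0.8, -2.6]
grip_width: 0.012
```

Call:
send_rows(
  series=[
    [0,0,0,0,0,0.0005,-1],
    [0,0,0,0,0,0.001,-1],
    [0,0,0,0,0,0.001,-1],
  ],
)

```text
time_s: 16.25
ee_pos: [0.4875, -0.1804, 0.0592]
eef_rot: [3.142, 0.0, 1.518]
force: [0.2, -0.4, -2.4]
grip_width: 0.0115
```

Call:
send_rows(
  series=[
    [0,0,0,0,0,0.0005,-1],
    [0,0,0,0,0,0.001,-1],
    [0,0,0,0,0,0.001,-1],
  ],
)

```text
time_s: 16.55
ee_pos: [0.4876, -0.1805, 0.0582]
eef_rot: [3.141, 0.0, 1.518]
force: [-1.1, -0.1, -0.4]
grip_width: 0.0119
```

Call:
send_rows(
  series=[
    [0,0,0,0,0,0.0004,-1],
    [0,0,0,0,0,0.0006,-1],
    [0,0,0,0,0,0.0006,-1],
  ],
)

```text
time_s: 16.85
ee_pos: [0.4876, -0.1805, 0.0582]
eef_rot: [3.141, 0.0, 1.518]
force: [-3.5, 1.8, 8.8]
grip_width: 0.0116
```

Call:
send_rows(
  series=[
    [0,0,0,0,0,0.0004,-1],
    [0,0,0,0,0,0.0006,-1],
    [0,0,0,0,0,0.0006,-1],
  ],
)

```text
time_s: 17.15
ee_pos: [0.4877, -0.1805, 0.0582]
eef_rot: [3.141, 0.0, 1.518]
force: [-7.0, 2.7, 17.4]
grip_width: 0.0116
```

It's in contact with the floor at the expected height (0.058). I'll relieve the press and open.

Call:
send_rows(
  series=[
    [0,0,0,0,0,-0.0006,-1],
    [0,0,0,0,0,-0.001,-1],
    [0,0,0,0,0,-0.001,-1],
  ],
)

```text
time_s: 17.45
ee_pos: [0.4876, -0.1805, 0.0583]
eef_rot: [3.141, 0.0, 1.518]
force: [-3.0, 1.1, 6.9]
grip_width: 0.0117
```

Call:
send_rows(
  force=5,
  series=[
    [0,0,0,0,0,0,-1],
    [0,0,0,0,0,0,-0.8],
    [0,0,0,0,0,0,-0.7],
    [0,0,0,0,0,0,-0.5],
    [0,0,0,0,0,0,-0.5],
    [0,0,0,0,0,0,-0.5],
  ],
)

```text
time_s: 18.05
ee_pos: [0.4875, -0.1804, 0.0578]
eef_rot: [-3.142, -0.0, 1.518]
force: [0.9, -0.6, -0.4]
grip_width: 0.0234
```

Run:
```python
from h import *
st()
```

```text
('time_s', 18.05)
('qpos', [-0.4249, 0.4388, 1.7591, -0.0, 0.9437, -0.372])
('ee_pos', [0.4875, -0.1804, 0.0578])
('eef_rot', [-3.1415, -0.0, 1.5178])
('force', [0.8759, -0.5631, -0.4159])
('moment', [-0.1102, -0.0076, 0.0105])
('grip_width', 0.0234)
```

Call:
send_rows(
  series=[
    [0,0,0,0,0,0,-0.2],
    [0,0,0,0,0,-0.003,-0.2],
    [0,0,0,0,0,-0.01,-0.2],
    [0,0,0,0,0,-0.03,-0.2],
    [0,0,0,0,0,-0.06,-0.2],
    [0,0,0,0,0,-0.1,-0.2],
    [0,0,0,0,0,-0.15,-0.2],
    [0,0,0,0,0,-0.19,-0.2],
  ],
)

```text
time_s: 18.85
ee_pos: [0.4874, -0.1804, 0.2514]
eef_rot: [3.14, 0.001, 1.518]
force: [0.1, -0.9, -0.3]
grip_width: 0.0376
```

Call:
send_rows(
  series=[
    [0,0,0,-0.03,0,0,-0.2],
    [0,0,0,-0.07,0,0,-0.2],
    [0,0,0,-0.11,0,0,-0.2],
    [0,0,0,-0.14,0,0,-0.2],
    [0,0,0,-0.15,0,0,-0.2],
    [0,0,0,-0.15,0,0,-0.2],
    [0,0,0,-0.15,0,0,-0.2],
  ],
)

```text
time_s: 19.55
ee_pos: [0.4797, -0.3292, 0.2482]
eef_rot: [3.141, -0.0, 1.518]
force: [0.5, 0.5, 1.6]
grip_width: 0.0376
```

Run:
```python
from h import *
st(); shot('scene','s7'); shot('top','t7'); c=shot('wrist','w7'); crop('s7',220,170,360,280,5,'s7c')
```

```text
('time_s', 19.55)
('qpos', [-0.6645, 0.3549, 1.3931, 0.0002, 1.3936, -0.6121])
('ee_pos', [0.4797, -0.3292, 0.2482])
('eef_rot', [3.1415, -0.0002, 1.5183])
('force', [0.4604, 0.5202, 1.5743])
('moment', [-0.0426, 0.0968, 0.0272])
('grip_width', 0.0376)
```

View pics/s7c.png

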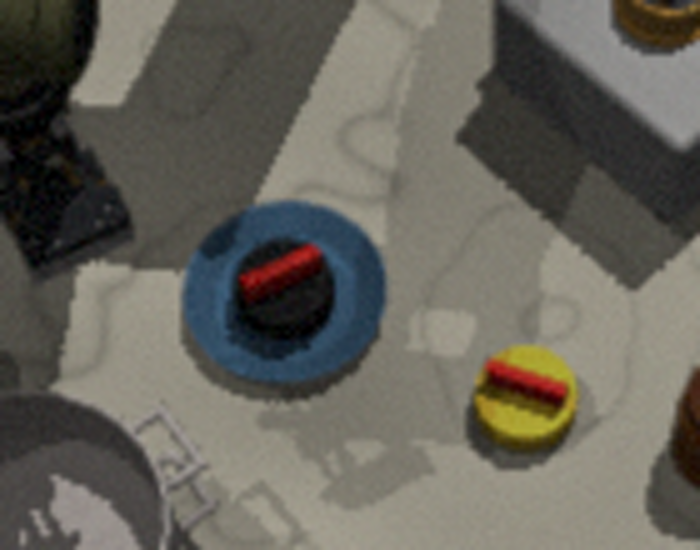

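View pics/w7.png

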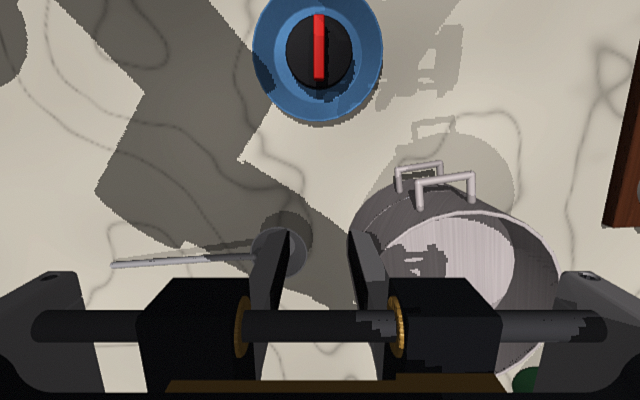

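View pics/s7.png

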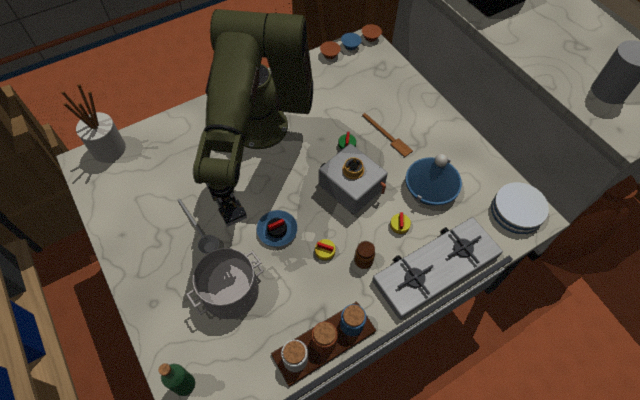

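The cap stands upright and centred in the dish (wrist: disc at (319,48), dish at (318,60)), and the arm is clear. One last depth check, then hand in.

Run:
```python
from h import *
c=load('w7')
for u,v in [(319,20),(319,45),(319,70),(300,45),(340,45)]: print(u,v,pt(c,u,v).round(4))
c=load('t7'); crop('t7',330,180,400,250,6,'t7c')
im=c['pixels'].astype(int)
D=np.array([pt(load('w7'),a,b) for a in range(280,360) for b in range(0,100)]); d=D[abs(D[:,2]-.038)<.004]
print(cv2.minEnclosingCircle((d[:,:2]*1000).astype(np.float32)))
print(ctrl.hand_in())
```

```text
319 20 [ 0.4892 -0.1557  0.0613]
319 45 [ 0.488  -0.1791  0.0621]
319 70 [ 0.4867 -0.2031  0.0611]
300 45 [ 0.467  -0.1727  0.0369]
340 45 [ 0.5117 -0.1752  0.0377]
((487.25738525390625, -180.6814422607422), 37.863887786865234)
the job is handed in; nothing more can be done
None
```

The cap is out of the boiler and standing upright in the blue dish, and I handed the job in at about 19.6 s. The hand-in gives no verdict, so what follows is from my own readings.

- **First stop:** I gripped the red fin at 40 N and turned it anticlockwise. The stop came about 0.6 rad from the start, where the moment rose from about 0.07 to 0.47 N m.
- **Press and turn:** I eased back about 0.04 rad and pressed the cap down about 7 mm, with the force following the spring. It then turned freely about 0.65 rad past the stop and lifted straight out.
- **Setting down:** I lowered it slowly into the dish. It pressed on the floor with up to 17 N at the wrist, below the 50 N limit.

**Last checks:**
- **Height:** the fin top is at 61–62 mm (62 expected) and the disc top at about 37–38 mm (38 expected), so the cap sits level on its plug.
- **Position:** the cap's axis is at (0.487, -0.181). My three measurements of the dish centre differed by up to 7 mm, but all put the cap within about 6 mm of the centre.
- **Free turning:** the moment touched 0.21 N m once while the grip was lifting the cap slightly. Lowering the tool 0.5 mm cleared it.
- **Other kitchen things:** they look unmoved in the final scene picture, but I did not measure them. The gripper is open and clear of everything.

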